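# Clamp a meter body on the leak-test nozzle

## Robot

A 6-joint arm with a two-finger parallel gripper is mounted at the origin on the work surface. World frame = base frame: x ahead of the robot, y to its left, z up, the work surface at z = 0. Lengths are in m, angles in degrees, forces in N, time in s.
With the tool pointing down it reaches from about 0.325 to 0.75 m from the base axis. Payload 7.6 kg.
Tool frame: the origin (TCP) lies at the very end of the fingers, on their centre line; the grasp point (between the pads) lies 19 mm behind it (env.pinch_z is the distance from the TCP to the grasp point, in m); z points along the fingers, y is the line along which they close (so a half turn about z gives the same grasp; the last joint's range is limited). The gripper opens to 85 mm and grips with 20 to 120 N. Pads are 22 mm wide; open, the fingers measure 114 mm over their backs; the gripper's body (76 mm by 85 mm) begins 54 mm behind the grasp point. The pads swing forward as they close: fully open they stand 13 mm farther back than shut.
Start: joints at [-73.642, 2.991, 80.254, -0, 96.75, -4.028], TCP at [0.183, -0.492, 0.231] pointing down, gripper open.
Joint ranges: [-166.34, 166.34], [-52.06, 124.39], [6.96, 135.62], [-60.46, 240.46], [14.63, 156.25], [-167.68, 167.68]. Speed limits (degrees/s): [147.25, 147.25, 172.46, 180, 180, 180].

## Interface

Orientations are given as [roll, pitch, yaw] about the fixed x, y, z axes, in that order (R = Rz(yaw) Ry(pitch) Rx(roll)).
In Python, from rig import env gives the robot as it stands.
- The arm moves only by the tool servo_tool, never from a script. Its argument "deltas" is a list of rows, each an object with "slide": the shift along the tool's x, y, z in mm, a list of three; "turn": the turn about the tool's z in degrees. In form: [{"slide": [x, y, z], "turn": turn}, ...]. A call has 1 to 12 rows; each row shifts and turns the commanded pose from where the row before left it, along the tool's axes as they then stand; what a row does not reach is not made up. A row lasts 1/10 s, in which the tool goes at most 50 mm and 8.59 degrees, less where a joint would pass 70% of its speed; a pose out of reach is approached as far as the arm can. A call is refused whole if a number of a shift passes 50 or a number of a turn 8.59, either way. A call with a gripper value outside its range is refused whole. "hand" is the opening, from 0 (shut) to 1 (fully open), set as the call begins (left out, the last holds). The fingers move at their own pace and stop on an object; "force" is the grip in N (left out, the last holds). Time passes only in rows, so rows that do not move let the fingers close. It gives the time, the measured TCP pose, the force, the opening and the grip force at its end, in the units of the state.
- env.observe(): the state, without advancing time (a new reading comes with each control period).
- env.read_camera(name): name is "scene" or "top"; returns the picture (480x640x3 uint8, red, green, blue); there is no depth.
- env.camera_params(name): a dict with "vertical_fov" (degrees; the focal length in pixels is half the picture's height over the tangent of half this angle, whatever the lens; pixels are square), "cx", "cy" (the principal point, pixels), "rvec" (rotation vector, rad) and "tvec" (3), from world to camera coordinates, as OpenCV has them. Camera axes: x right, y down, z forward; pixel columns grow to the right and rows downward; lengths in m; the calibration is good to about 2 mm. A picture is of the moment at which its call begins. camera_params takes no time and is no camera call.
- env.job_done(): hands the job in; it is judged then, once.
The state is a dict: "time": time; "q": joint angles; "qd": joint speeds; "joint_torque": joint torques, N m; "position": TCP position; "tool_rot": TCP orientation; "wrist_force": force on the tool from outside, world axes, zero at the start; "ft_torque": the same for the moment, N m; "finger_gap": opening from 0.0 (shut) to 1.0 (fully open); "finger_force": force on a finger pad.
Only numpy, scipy, OpenCV 4.12 (cv2) and the standard library are available. Lean on these libraries where they do the work, as an engineer would, in place of code of your own. Each camera call takes 0.05 s, during which the arm holds its last target. There are 200 camera calls.

## Task

Get the brass meter body ready for its leak test: lay it in the fixture's cradle with its blue-collared inlet end towards the nozzle and slide it home until it presses lightly on the soft black seal and stays against it, then throw the red clamp handle over past its dead point so that it locks down and the rubber pad holds the body. Feel your way: do not ram the seal, and do not bear down on the handle when it meets resistance or its stop. Work the clamp by its handle only, and leave the black body in the tray alone.

Things in the scene. Friction and masses are not known exactly. Their poses are not given: they have to be found in the camera images.
- fixture: Leak-test fixture: aluminium plate 275 x 110 x 12 mm on levelling feet (it stands up to 6 mm proud of the table), with a steel cradle, the nozzle at its +x end and a toggle clamp with a red handle on a riser at its -x end (riser ends at x = -51 mm). Origin under the cradle at the plate's underside, from which the heights below count; x runs along the fixture towards the nozzle, z up. Fixed.
- meter: The brass meter body, 0.35 to 0.6 kg: block 44 (x) x 36 (y) x 36 mm (z), round cap on top (31 mm across, top at z = 40 mm), a tube stub of 24 mm diameter and 24 mm length on each end, axis at z = 18 mm; 92 mm long in all. Origin at the centre of the underside; +x points to the inlet end, with a blue collar and an 18 mm bore; the other end is ribbed. Grasp the block across y.
- meter_inlet (a point): Centre of the open inlet end of the brass body, 46 mm along +x from its origin, 18 mm up.
- nozzle: Rail at the fixture's +x end with the nozzle carriage locked on it (block, round black seal, grey pipe, red valve). Origin, axes as the fixture. The carriage is set anywhere within 10 mm: the seal's face stands 71 to 81 mm along the fixture's +x and is not reported. It gives 1 mm per 2.5 N, 4 mm at most. A tapered spigot, 12 mm across, 38 mm up, stands 14 mm out of it and enters the bore.
- cradle_home (a point): Point on the cradle floor, 20 mm up, 30 mm along the fixture's +x; axes as the fixture. When the body is home its origin lies here give or take 5 mm along x. It lies between two dark rails along x, 38.4 mm apart, 10 mm high, x = -28 to +52 mm of the fixture; their upper 5 mm lean out at 45 degrees as a lead-in. Set it down 24 to 30 mm short of here (to the fixture's -x), then slide.
- clamp_handle (a joint): Angle of the red handle, rad: 0 = open (83 degrees above level) to 1.309 = locked on its rigid stop (lying to the fixture's -x, 8 degrees above level); dead point 1.254. Loose (under 2 N) to about 1.04; then the pad is squeezed and it takes up to 8 N at handle_push; past the dead point the force vanishes and it snaps to the stop, 6 mm on at handle_push. Let go earlier, it springs back.
- handle_hinge (a point): Hinge of the handle, fixed on the fixture: 107 mm along its -x, 70 mm up. The hinge axis is the fixture's y. The handle closes by swinging towards the fixture's -x and down; open, its end stands 200 mm up.
- handle_push (a point): Point to push, on the face of the red grip that looks to the nozzle when open and up when locked; 105 mm from the hinge along the handle, 8 mm off its centre line. The grip is 22 mm wide and 16 mm thick, from 46 to 126 mm from the hinge.
- clamp_bar: Steel bar of the clamp that carries the rubber pad, 105 mm long; upright in front of the handle (to +x, top 165 mm up) when open, level when locked. Origin on its pivot, 62 mm along the fixture's -x and 56 mm up.
- clamp_pad: Black rubber pad on the spindle at the bar's end, 22 mm in diameter; locked, it presses on the body's cap with about 33 N.
- tray: Shallow green tray 250 x 180 mm, 18 mm high, floor 4 mm thick; both bodies start on its floor, side by side in either order. Origin under its centre.
- spare: The black plastic body of the same shape, without a blue collar; stays in the tray. Origin at the centre of its underside.
Mind the look-alikes: they are no part of the job. There is more than one size of the meter; the one meant has the size given above.

How it is judged:
By the outcome, as a careful person would: the job done as asked, in the order asked, and still so for the second after the job is handed in, with the robot touching nothing.
It also fails if it takes over 72 s, if anything falls off the work surface, if the arm or the gripper's body presses on something with over 40 N, if the wrist force passes 120 N, or if a joint passes its speed limit or range.

## Working session

There is one attempt and no reset: what is moved stays moved. The work goes in short steps, Python scripts to look and compute and a tool call to move; the robot and the scene stay as the last step left them, time stands still between calls to the robot, and variables do not carry over. Pictures are saved under pics/ and viewed, at most 10 in all, crops included, and the job is handed in when it is done.

Besides the shell and the picture viewer there is one more tool, called as name([rows], argument=value, ...), one row to a line, values as JSON. servo_tool: Moves the arm, as the interface text tells. Its arguments: {"type":"object","properties":{"deltas":{"type":"array"},"hand":{"type":"number"},"force":{"type":"number"}},"required":["deltas"]}

```bash
mkdir -p pics; cat > h.py <<'E'
from rig import env
import cv2,numpy as np
from scipy.spatial.transform import Rotation as R
def cam(n):
    p=env.camera_params(n);f=240/np.tan(np.radians(p['vertical_fov'])/2)
    Rm=cv2.Rodrigues(np.array(p['rvec'],float))[0];return f,p['cx'],p['cy'],Rm,np.array(p['tvec'],float).ravel(),p
def ray(n,u,v):
    f,cx,cy,Rm,t,p=cam(n);d=Rm.T@np.array([(u-cx)/f,(v-cy)/f,1]);return -Rm.T@t,d
def plane(n,u,v,z):
    o,d=ray(n,u,v);return o+d*(z-o[2])/d[2]
def proj(n,P):
    f,cx,cy,Rm,t,p=cam(n);c=Rm@np.array(P)+t;return np.array([cx+f*c[0]/c[2],cy+f*c[1]/c[2]])
def shot(n,name):
    im=env.read_camera(n);cv2.imwrite('pics/'+name+'.png',im[:,:,::-1]);return im
E
python3 - <<'E'
from h import *
shot('top','top0');shot('scene','scene0')
for n in('top','scene'):print(cam(n)[5],ray(n,320,240))
print(env.observe())
E
```

```text
{'vertical_fov': 43.983945786960476, 'cx': 328.338834722104, 'cy': 247.053012469314, 'rvec': array([ 2.17469293, -2.13344686,  0.14853923]), 'tvec': array([-0.08630016,  0.48531622,  1.35489024])} (array([ 0.30201712, -0.07307284,  1.40788961]), array([ 0.14472379,  0.01143436, -0.9895767 ]))
{'vertical_fov': 48.75045123667252, 'cx': 321.36209655809677, 'cy': 236.1963743534857, 'rvec': array([ 2.1829397 ,  1.24116896, -0.42630803]), 'tvec': array([-0.17744114, -0.28007555,  1.38466013])} (array([ 1.02003203, -0.41651303,  0.90181091]), array([-0.53174096,  0.32589597, -0.78172984]))
{'time': 0.1, 'q': array([-7.36409946e+01,  3.02309590e+00,  8.03077000e+01, -1.76269236e-03,
        9.67504804e+01, -4.02828477e+00]), 'qd': array([ 0.02257879, -0.04968243, -0.2102551 , -0.16314958, -0.12161298,
        0.04157739]), 'joint_torque': array([ 1.69303923e-03, -3.82584679e+01, -3.60984814e+01, -2.67643188e-06,
        4.80674207e-03,  2.15540217e-05]), 'position': array([ 0.1828231 , -0.49184358,  0.23055696]), 'tool_rot': array([-1.79918802e+02, -3.96312836e-03,  2.03870814e+01]), 'wrist_force': array([ 0.27275684,  0.18952849, -0.52990638]), 'ft_torque': array([-0.02259554, -0.04175387,  0.03622468]), 'finger_force': 0.0, 'finger_gap': 0.9991393528982709}
```

View pics/top0.png

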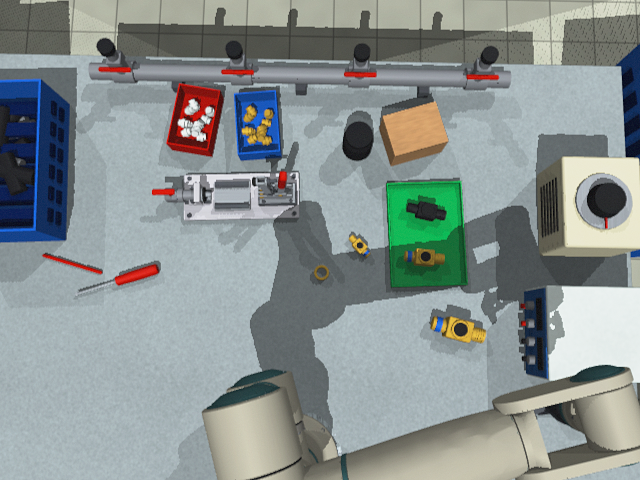

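View pics/scene0.png

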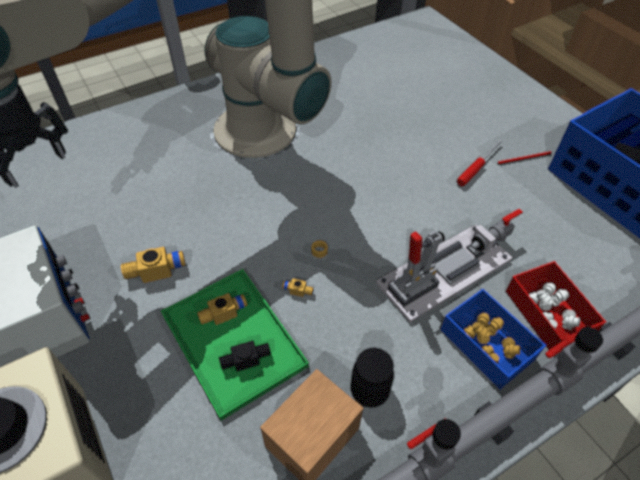

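Both views show candidates for the meter (top image): the brass body in the tray (425,257), about 40 px ≈ 92 mm long; a larger brass body on the table (460,329), about 56 px; a tiny one (359,243); the black spare (427,210). I choose the tray one. The fixture is at (241,196), with its nozzle to image left and its red handle at (283,180).

```bash
python3 - <<'E'
from h import *
im=cv2.imread('pics/top0.png')
a=cv2.resize(im[160:300,380:480],None,fx=4,fy=4,interpolation=cv2.INTER_CUBIC)
b=cv2.resize(im[160:230,145:305],None,fx=5,fy=5,interpolation=cv2.INTER_CUBIC)
c=np.zeros((600,800,3),np.uint8);c[:350,:800]=b
a2=cv2.resize(im[235:280,395:475],None,fx=5,fy=5,interpolation=cv2.INTER_CUBIC);c[360:585,:400]=a2
s=cv2.imread('pics/scene0.png');a3=cv2.resize(s[280:335,190:270],None,fx=4,fy=4,interpolation=cv2.INTER_CUBIC);c[360:580,420:740]=a3
cv2.imwrite('pics/crop1.png',c)
hsv=cv2.cvtColor(im,cv2.COLOR_BGR2HSV)
roi=np.zeros(im.shape[:2],np.uint8);roi[235:280,395:475]=1
br=((hsv[...,0]>12)&(hsv[...,0]<32)&(hsv[...,1]>90)&(roi>0)).astype(np.uint8)
bl=((hsv[...,0]>100)&(hsv[...,0]<130)&(hsv[...,1]>90)&(roi>0)).astype(np.uint8)
for n,m in(('br',br),('bl',bl)):
    p=np.argwhere(m)[:,::-1];print(n,len(p),p.mean(0),p.min(0),p.max(0))
m=br|bl;p=np.argwhere(m)[:,::-1].astype(np.float32);print(cv2.minAreaRect(p))
g=((hsv[...,0]>50)&(hsv[...,0]<80)&(hsv[...,1]>120)).astype(np.uint8)
cs,_=cv2.findContours(g,0,2);k=max(cs,key=cv2.contourArea);r=cv2.minAreaRect(k);print('tray',r,cv2.approxPolyDP(k,6,True).reshape(-1,2).tolist())
E
```

```text
br 412 [425.41747573 257.38349515] [404 248] [444 266]
bl 44 [409.40909091 255.97727273] [407 251] [411 261]
((423.9450988769531, 256.993896484375), (40.08665084838867, 16.56473159790039), 6.340191841125488)
tray ((426.34088134765625, 233.23947143554688), (105.7035903930664, 76.95728302001953), 87.20729064941406) [[460, 181], [386, 184], [391, 286], [467, 284]]
```

View pics/crop1.png

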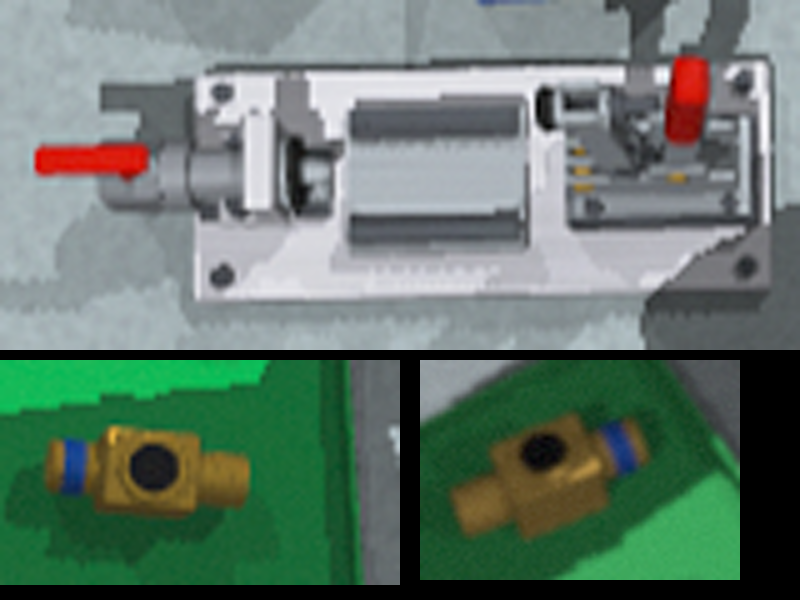

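The crop confirms the blue collar on the body's left end, the black cap at crop (154,467), and ends at (47,467) and (249,480). The plate corners, rails, seal and handle are all clear.

```bash
python3 - <<'E'
from h import *
A=lambda x,y:((x+.5)/5-.5+145,(y+.5)/5-.5+160)
M=lambda x,y:((x+.5)/5-.5+395,(y-360+.5)/5-.5+235)
S=lambda x,y:((x-420+.5)/4-.5+190,(y-360+.5)/4-.5+280)
P=lambda q,z,n='top':plane(n,*q,z)
f=lambda v:np.round(np.array(v)*1000,1).tolist()
print('cap top',f(P(M(154,467),.044)),'scene',f(P(S(543,452),.044,'scene')))
a,b=P(M(47,467),.022),P(M(249,480),.022);d=a-b
print('tube',f(a),f(b),'mid',f((a+b)/2),np.linalg.norm(d),np.degrees(np.arctan2(d[1],d[0])))
a,b=P(S(645,440),.022,'scene'),P(S(460,515),.022,'scene');d=a-b
print('tubeS',f((a+b)/2),np.linalg.norm(d),np.degrees(np.arctan2(d[1],d[0])))
for z in(.012,.018):
  c=[P(A(*q),z) for q in((195,72),(770,62),(770,284),(195,298))]
  print('plate',z,[f(k) for k in c],'ctr',f(np.mean(c,0)), np.linalg.norm(c[0]-c[1]),np.linalg.norm(c[1]-c[2]))
for z in(.030,.036):
  r=[P(A(*q),z) for q in((347,104),(526,98),(527,243),(346,245))]
  print('rails',[f(k) for k in r],f(np.mean(r,0)))
  d=(r[0]+r[3])-(r[1]+r[2]);print(np.degrees(np.arctan2(d[1],d[0])),np.linalg.norm(d)/2)
# seg of plate by mask
im=cv2.imread('pics/top0.png');h=cv2.cvtColor(im,cv2.COLOR_BGR2HSV)
s=cv2.imread('pics/scene0.png');c=cv2.resize(s[195:330,365:535],None,fx=4.5,fy=4.4,interpolation=cv2.INTER_CUBIC);print(c.shape);cv2.imwrite('pics/crop2.png',c)
E
```

```text
cap top [468.9, -301.8, 44.0] scene [470.9, -298.5, 44.0]
tube [470.6, -255.2, 22.0] [466.3, -350.2, 22.0] mid [468.4, -302.7, 22.0] 0.09507617060500466 87.40373368192095
tubeS [472.3, -296.8, 22.0] 0.09373038230125194 85.78630959658051
plate 0.012 [[660.2, 274.6, 12.0], [670.8, -2.0, 12.0], [562.1, -4.7, 12.0], [549.9, 268.9, 12.0]] ctr [610.7, 134.2, 12.0] 0.27671173498941976 0.10873543832152388
plate 0.018 [[658.7, 273.1, 18.0], [669.2, -2.3, 18.0], [560.9, -5.0, 18.0], [548.8, 267.4, 18.0]] ctr [609.4, 133.3, 18.0] 0.2755223354814482 0.10826805707062172
rails [[641.5, 197.3, 30.0], [646.1, 112.5, 30.0], [576.1, 109.5, 30.0], [573.4, 194.7, 30.0]] [609.3, 153.5, 30.0]
92.45219486844712 0.08507505140681612
rails [[640.0, 196.1, 36.0], [644.6, 111.7, 36.0], [574.9, 108.7, 36.0], [572.2, 193.5, 36.0]] [607.9, 152.5, 36.0]
92.45219486844714 0.08470459334804853
(594, 765, 3)
```

View pics/crop2.png

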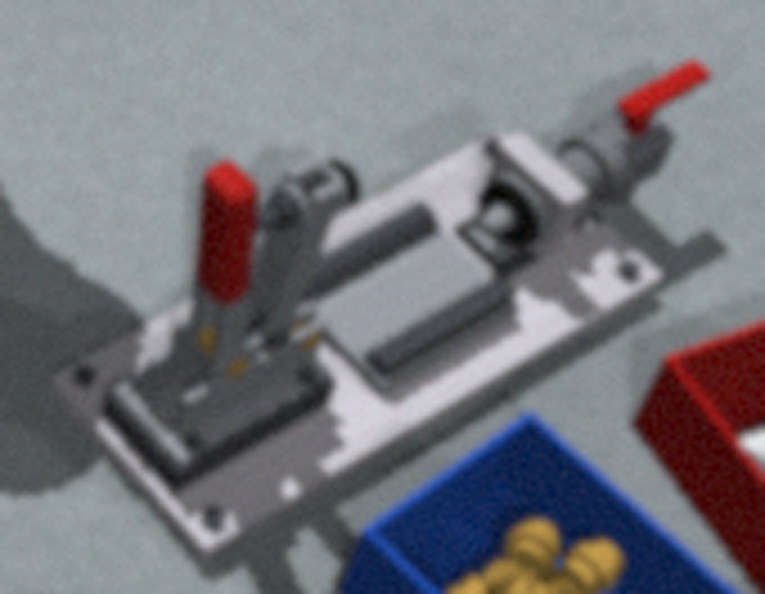

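The scene crop shows the bar upright with its pad facing the nozzle at (335,180), the handle top at (230,170), and plate corners at (208,550) and (660,275). I'll triangulate these.

```bash
python3 - <<'E'
from h import *
A=lambda x,y:((x+.5)/5-.5+145,(y+.5)/5-.5+160)
B=lambda x,y:((x+.5)/4.5-.5+365,(y+.5)/4.4-.5+195)
def tri(a,b):
    o1,d1=ray('top',*a);o2,d2=ray('scene',*b)
    s=np.linalg.lstsq(np.c_[d1,-d2],o2-o1,rcond=None)[0];p,q=o1+s[0]*d1,o2+s[1]*d2
    return (p+q)/2,np.linalg.norm(p-q)*1e3
O=np.array([.609,.141]);u=np.array([np.cos(np.radians(92.3)),np.sin(np.radians(92.3))]);v=np.array([-u[1],u[0]])
def sh(n,p,e=0):
    d=p[:2]-O;print(n,np.round(p*1e3,1),'fix',np.round([d@u*1e3,d@v*1e3],1),round(e,1))
sh('c-',*tri(A(770,62),B(208,553)));sh('c+',*tri(A(195,72),B(662,275)))
sh('handletop',*tri(A(690,62),B(230,168)))
sh('pad',*tri(A(545,105),B(345,182)))
sh('holeTL',*tri(A(222,92),B(628,270)));sh('holeTR',*tri(A(743,82),B(212,518)))
for n,q,z in(('pad',(536,105),.155),('barright',(625,105),.16),('seal',(292,170),.041),('seal',(300,170),.041),('spig',(330,170),.041)):sh(n,plane('top',*A(*q),z))
E
```

```text
c- [6.719e+02 2.000e-01 1.380e+01] fix [-143.2  -57.2] 5.4
c+ [660.  274.5  15.7] fix [131.4 -56.3] 2.2
handletop [617.8  20.8 208.9] fix [-120.5   -4. ] 0.9
pad [613.9  89.4 152.7] fix [-51.7  -2.8] 4.3
holeTL [650.3 261.   17.6] fix [118.3 -46.1] 3.1
holeTR [660.3  11.9  16.7] fix [-131.1  -46.1] 3.3
pad [611.9  91.2 155. ] fix [-49.8  -0.9] 0
barright [611.4  52.3 160. ] fix [-88.7   1.1] 0
seal [606.6 219.5  41. ] fix [78.5 -0.7] 0
seal [606.6 215.7  41. ] fix [74.8 -0.6] 0
spig [606.9 201.7  41. ] fix [60.7 -0.3] 0
```

```bash
cat >> h.py <<'E'
def go(x,y,z,yaw,n,src=None):
    """rows (tool axes, mm/deg) from the measured pose to TCP x,y,z mm, yaw deg, tool down"""
    s=env.observe();p=np.array(s['position'])*1e3;y0=s['tool_rot'][2];d=(np.array([x,y,z])-p)/n;t=-((yaw-y0+180)%360-180)/n
    print('t',s['time'],'from',p.round(1),round(y0,2),'F',np.round(s['wrist_force'],1),'gap',round(s['finger_gap'],3))
    for i in range(n):
        a=np.radians(y0-t*i);c,sn=np.cos(a),np.sin(a)
        print('{"slide":[%.0f,%.0f,%.0f],"turn":%.1f},'%(d[0]*c+d[1]*sn,d[0]*sn-d[1]*c,-d[2],t),end='')
    a=np.radians(y0);print('\ntotal in present tool axes',np.round([n*(d[0]*np.cos(a)+d[1]*np.sin(a)),n*(d[0]*np.sin(a)-d[1]*np.cos(a)),-n*d[2]],1),'turn',round(t*n,2))
E
python3 -c "
from h import *
go(470,-295.5,110,86.8,11)"
```

```text
t 0.1 from [ 182.8 -491.8  230.6] 20.39 F [ 0.3  0.2 -0.5] gap 0.999
{"slide":[31,-8,11],"turn":-6.0},{"slide":[31,-4,11],"turn":-6.0},{"slide":[32,-1,11],"turn":-6.0},{"slide":[32,2,11],"turn":-6.0},{"slide":[31,6,11],"turn":-6.0},{"slide":[30,9,11],"turn":-6.0},{"slide":[29,12,11],"turn":-6.0},{"slide":[28,15,11],"turn":-6.0},{"slide":[26,18,11],"turn":-6.0},{"slide":[24,20,11],"turn":-6.0},{"slide":[22,23,11],"turn":-6.0},
total in present tool axes [337.6 -84.  120.6] turn -66.41
```

servo_tool([
  {"slide": [31,-8,11],"turn": -6.0},
  {"slide": [31,-4,11],"turn": -6.0},
  {"slide": [32,-1,11],"turn": -6.0},
  {"slide": [32,2,11],"turn": -6.0},
  {"slide": [31,6,11],"turn": -6.0},
  {"slide": [30,9,11],"turn": -6.0},
  {"slide": [29,12,11],"turn": -6.0},
  {"slide": [28,15,11],"turn": -6.0},
  {"slide": [26,18,11],"turn": -6.0},
  {"slide": [24,20,11],"turn": -6.0},
  {"slide": [22,23,11],"turn": -6.0},
  {"slide": [0,0,0],"turn": 0},
], hand=0.8)

```text
time: 1.3
position: [0.4725, -0.294, 0.1078]
tool_rot: [-179.8, -0.2, 86.8]
wrist_force: [-0.3, -0.7, -0.2]
finger_gap: 0.799
finger_force: 0.0
```

```bash
python3 - <<'E'
from h import *
go(470,-295.5,18,86.8,4)
t=shot('top','top1');s=shot('scene','s1')
s=s[:,:,::-1]
cv2.imwrite('pics/c3.png',cv2.resize(s[230:360,150:290],None,fx=4,fy=4,interpolation=cv2.INTER_CUBIC))
E
```

```text
t 1.3 from [ 472.5 -294.   107.8] 86.75 F [-0.3 -0.7 -0.2] gap 0.799
{"slide":[-0,-1,22],"turn":-0.0},{"slide":[-0,-1,22],"turn":-0.0},{"slide":[-0,-1,22],"turn":-0.0},{"slide":[-0,-1,22],"turn":-0.0},
total in present tool axes [-1.6 -2.4 89.8] turn -0.05
```

View pics/c3.png

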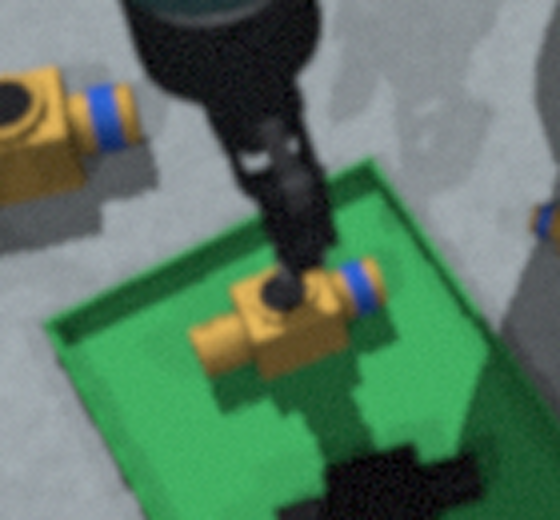

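The picture shows the hand lined up over the brass body in the tray, block around (290,310), with the spare well clear below. Descending and gripping.

servo_tool([
  {"slide": [-1,-1,22]},
  {"slide": [-1,-1,22]},
  {"slide": [0,0,22]},
  {"slide": [0,0,15]},
  {"slide": [0,0,9]},
  {"slide": [0,0,0]},
  {"slide": [0,0,0]},
])

```text
invalid input
```

servo_tool([
  {"slide": [0,0,0]},
  {"slide": [0,0,0]},
  {"slide": [0,0,0]},
  {"slide": [0,0,0]},
  {"slide": [0,0,0]},
  {"slide": [0,0,0]},
  {"slide": [0,0,0]},
  {"slide": [0,0,0]},
], hand=0.0, force=40)

```text
invalid input
```

Turn has to be given in each row.

servo_tool([
  {"slide": [-1,-1,22],"turn": 0},
  {"slide": [-1,-1,22],"turn": 0},
  {"slide": [0,0,22],"turn": 0},
  {"slide": [0,0,15],"turn": 0},
  {"slide": [0,0,9],"turn": 0},
  {"slide": [0,0,0],"turn": 0},
])

```text
time: 2.0
position: [0.4683, -0.2988, 0.0195]
tool_rot: [-179.9, -0.0, 86.3]
wrist_force: [-0.1, -0.0, 0.7]
finger_gap: 0.8
finger_force: 0.0
```

servo_tool([
  {"slide": [0,0,0],"turn": 0},
  {"slide": [0,0,0],"turn": 0},
  {"slide": [0,0,0],"turn": 0},
  {"slide": [0,0,0],"turn": 0},
  {"slide": [0,0,0],"turn": 0},
  {"slide": [0,0,0],"turn": 0},
  {"slide": [0,0,0],"turn": 0},
  {"slide": [0,0,0],"turn": 0},
], hand=0.0, force=40)

```text
time: 2.8
position: [0.4696, -0.2994, 0.0218]
tool_rot: [179.9, 0.1, 86.4]
wrist_force: [-1.7, 0.1, 5.2]
finger_gap: 0.416
finger_force: 42.4
```

Gripped high on the block; regrip about 8 mm lower.

servo_tool([
  {"slide": [0,0,0],"turn": 0},
  {"slide": [0,0,0],"turn": 0},
  {"slide": [0,0,0],"turn": 0},
  {"slide": [0,0,4],"turn": 0},
  {"slide": [0,0,4],"turn": 0},
  {"slide": [0,0,0],"turn": 0},
], hand=0.65)

```text
time: 3.4
position: [0.4685, -0.2984, 0.0112]
tool_rot: [-179.9, -0.1, 86.4]
wrist_force: [0.4, -0.3, -1.2]
finger_gap: 0.654
finger_force: 0.0
```

servo_tool([
  {"slide": [0,0,0],"turn": 0},
  {"slide": [0,0,0],"turn": 0},
  {"slide": [0,0,0],"turn": 0},
  {"slide": [0,0,0],"turn": 0},
  {"slide": [0,0,0],"turn": 0},
  {"slide": [0,0,0],"turn": 0},
], hand=0.0, force=45)

```text
time: 4.0
position: [0.4691, -0.2989, 0.0124]
tool_rot: [180.0, 0.0, 86.4]
wrist_force: [2.1, -0.5, -0.3]
finger_gap: 0.415
finger_force: 46.3
```

servo_tool([
  {"slide": [0,0,-15],"turn": 0},
  {"slide": [0,0,-30],"turn": 0},
  {"slide": [0,0,-40],"turn": 0},
  {"slide": [0,0,-40],"turn": 0},
  {"slide": [0,0,0],"turn": 0},
])

```text
time: 4.5
position: [0.4711, -0.3005, 0.1447]
tool_rot: [179.5, 0.4, 86.4]
wrist_force: [0.8, -0.5, -4.9]
finger_gap: 0.414
finger_force: 46.4
```

```bash
python3 - <<'E'
from h import *
s=shot('scene','s2')[:,:,::-1];q=proj('scene',env.observe()['position']).astype(int);print(q)
x,y=q[0]-50,q[1]-60
cv2.imwrite('pics/c4.png',cv2.resize(s[y:y+100,x:x+110],None,fx=6,fy=6,interpolation=cv2.INTER_CUBIC))
# candidates for the TCP level along fingers
go(609,141+11,110,92.3,12)
E
```

```text
[211 273]
t 4.55 from [ 469.9 -299.6  140.8] 86.38 F [ 0.8 -0.2 -6.7] gap 0.415
{"slide":[38,9,3],"turn":-0.5},{"slide":[38,10,3],"turn":-0.5},{"slide":[38,10,3],"turn":-0.5},{"slide":[38,10,3],"turn":-0.5},{"slide":[38,11,3],"turn":-0.5},{"slide":[38,11,3],"turn":-0.5},{"slide":[38,11,3],"turn":-0.5},{"slide":[38,11,3],"turn":-0.5},{"slide":[38,12,3],"turn":-0.5},{"slide":[37,12,3],"turn":-0.5},{"slide":[37,12,3],"turn":-0.5},{"slide":[37,13,3],"turn":-0.5},
total in present tool axes [459.5 110.3  30.8] turn -5.92
```

View pics/c4.png

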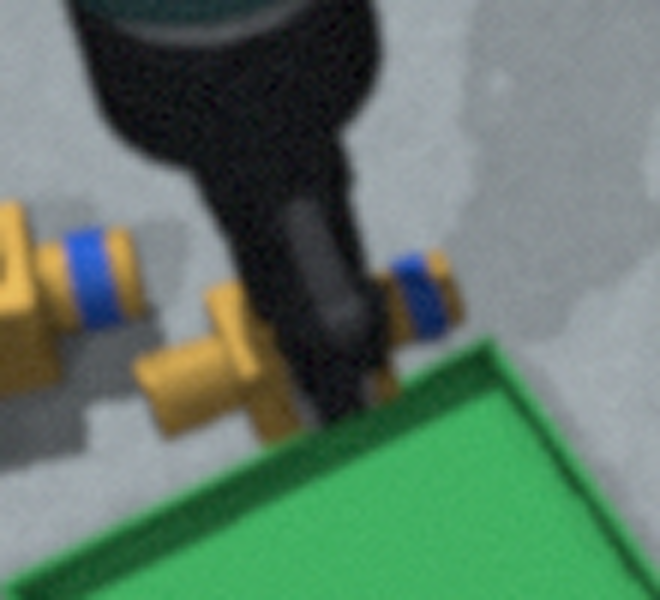

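The body is held level and square, but the tips reach to about 9 mm above its underside, low enough to meet the 10 mm rails. I'll set it back in the tray and regrip 6 mm higher.

servo_tool([
  {"slide": [0,0,45],"turn": 0},
  {"slide": [0,0,40],"turn": 0},
  {"slide": [0,0,25],"turn": 0},
  {"slide": [0,0,10],"turn": 0},
  {"slide": [0,0,4],"turn": 0},
  {"slide": [0,0,0],"turn": 0},
  {"slide": [0,0,0],"turn": 0},
])

```text
time: 5.25
position: [0.469, -0.2989, 0.0134]
tool_rot: [180.0, 0.0, 86.4]
wrist_force: [0.0, 0.2, -5.0]
finger_gap: 0.414
finger_force: 46.4
```

servo_tool([
  {"slide": [0,0,1],"turn": 0},
  {"slide": [0,0,0],"turn": 0},
])

```text
time: 5.45
position: [0.4691, -0.2989, 0.0124]
tool_rot: [180.0, 0.0, 86.4]
wrist_force: [0.9, -0.9, -4.2]
finger_gap: 0.413
finger_force: 46.4
```

servo_tool([
  {"slide": [0,0,0],"turn": 0},
  {"slide": [0,0,0],"turn": 0},
  {"slide": [0,0,-3],"turn": 0},
  {"slide": [0,0,-3],"turn": 0},
  {"slide": [0,0,0],"turn": 0},
  {"slide": [0,0,0],"turn": 0},
], hand=0.52)

```text
time: 6.05
position: [0.4691, -0.2989, 0.0186]
tool_rot: [180.0, 0.0, 86.4]
wrist_force: [-0.6, -0.4, -1.2]
finger_gap: 0.522
finger_force: 0.0
```

servo_tool([
  {"slide": [0,0,0],"turn": 0},
  {"slide": [0,0,0],"turn": 0},
  {"slide": [0,0,0],"turn": 0},
  {"slide": [0,0,0],"turn": 0},
  {"slide": [0,0,0],"turn": 0},
], hand=0.0, force=45)

```text
time: 6.55
position: [0.4692, -0.2989, 0.0186]
tool_rot: [180.0, 0.0, 86.4]
wrist_force: [1.9, -0.6, 3.1]
finger_gap: 0.408
finger_force: 47.3
```

servo_tool([
  {"slide": [0,0,-15],"turn": 0},
  {"slide": [0,0,-35],"turn": 0},
  {"slide": [0,0,-40],"turn": 0},
  {"slide": [0,0,-35],"turn": 0},
  {"slide": [0,0,0],"turn": 0},
  {"slide": [0,0,0],"turn": 0},
])

```text
time: 7.15
position: [0.4686, -0.2986, 0.1428]
tool_rot: [-180.0, -0.0, 86.4]
wrist_force: [0.0, -0.1, -6.0]
finger_gap: 0.415
finger_force: 46.6
```

```bash
python3 -c "
from h import *
go(609,141+11,130,92.3,12)"
```

```text
t 7.15 from [ 468.6 -298.6  142.8] 86.38 F [ 0.  -0.1 -6. ] gap 0.415
{"slide":[38,9,1],"turn":-0.5},{"slide":[38,10,1],"turn":-0.5},{"slide":[38,10,1],"turn":-0.5},{"slide":[38,10,1],"turn":-0.5},{"slide":[38,11,1],"turn":-0.5},{"slide":[38,11,1],"turn":-0.5},{"slide":[38,11,1],"turn":-0.5},{"slide":[38,12,1],"turn":-0.5},{"slide":[37,12,1],"turn":-0.5},{"slide":[37,12,1],"turn":-0.5},{"slide":[37,13,1],"turn":-0.5},{"slide":[37,13,1],"turn":-0.5},
total in present tool axes [458.5 111.7  12.8] turn -5.92
```

servo_tool([
  {"slide": [38,0,0],"turn": -0.5},
  {"slide": [38,0,0],"turn": -0.5},
  {"slide": [38,0,0],"turn": -0.5},
  {"slide": [38,0,0],"turn": -0.5},
  {"slide": [38,0,0],"turn": -0.5},
  {"slide": [38,0,0],"turn": -0.5},
  {"slide": [38,0,0],"turn": -0.5},
  {"slide": [38,0,0],"turn": -0.5},
  {"slide": [37,0,0],"turn": -0.5},
  {"slide": [37,0,0],"turn": -0.5},
  {"slide": [37,0,0],"turn": -0.5},
  {"slide": [37,0,0],"turn": -0.5},
])

```text
time: 8.35
position: [0.4741, 0.154, 0.1401]
tool_rot: [-179.7, 0.1, 92.4]
wrist_force: [1.2, -0.3, -5.2]
finger_gap: 0.412
finger_force: 46.7
```

servo_tool([
  {"slide": [0,25,0],"turn": 0},
  {"slide": [0,35,0],"turn": 0},
  {"slide": [0,35,0],"turn": 0},
  {"slide": [0,25,0],"turn": 0},
  {"slide": [0,10,0],"turn": 0},
  {"slide": [0,0,0],"turn": 0},
  {"slide": [0,0,0],"turn": 0},
])

```text
time: 9.05
position: [0.6044, 0.1581, 0.1404]
tool_rot: [-179.7, 0.0, 92.4]
wrist_force: [0.6, 0.5, -6.1]
finger_gap: 0.41
finger_force: 47.3
```

```bash
python3 - <<'E'
from h import *
go(609,152,100,92.3,3)
t=shot('top','top2')[:,:,::-1]; s=shot('scene','s3')[:,:,::-1]
q=proj('top',env.observe()['position']).astype(int);r=proj('scene',env.observe()['position']).astype(int);print(q,r)
c=np.zeros((600,800,3),np.uint8)
x,y=q[0]-50,q[1]-30;c[:300,:500]=cv2.resize(t[y:y+60,x:x+100],(500,300),interpolation=cv2.INTER_CUBIC)
x2,y2=r[0]-50,r[1]-30;c[300:,:500]=cv2.resize(s[y2:y2+60,x2:x2+100],(500,300),interpolation=cv2.INTER_CUBIC)
print(x,y,x2,y2);cv2.imwrite('pics/c5.png',c)
for n,im in(('top',t),('scene',s)):
    h=cv2.cvtColor(np.ascontiguousarray(im),cv2.COLOR_BGR2HSV);c0=q if n=='top' else r
    roi=np.zeros(h.shape[:2],bool);roi[c0[1]-30:c0[1]+30,c0[0]-40:c0[0]+40]=1
    bl=(h[...,0]>100)&(h[...,0]<130)&(h[...,1]>110)&roi;br=(h[...,0]>12)&(h[...,0]<32)&(h[...,1]>100)&roi
    for k in(bl,br):
        p=np.argwhere(k)[:,::-1];print(n,len(p),p.mean(0).round(1),p.min(0),p.max(0))
E
```

```text
t 9.05 from [604.4 158.1 140.4] 92.38 F [ 0.6  0.5 -6.1] gap 0.41
{"slide":[-2,1,13],"turn":0.0},{"slide":[-2,1,13],"turn":0.0},{"slide":[-2,1,13],"turn":0.0},
total in present tool axes [-6.3  4.3 40.4] turn 0.08
[221 184] [464 222]
171 154 414 192
top 149 [243.1 160.7] [204 154] [260 191]
top 77 [233.5 185. ] [201 179] [260 197]
scene 37 [472.9 205.6] [446 192] [494 231]
scene 490 [460.4 222.4] [445 204] [479 248]
```

View pics/c5.png

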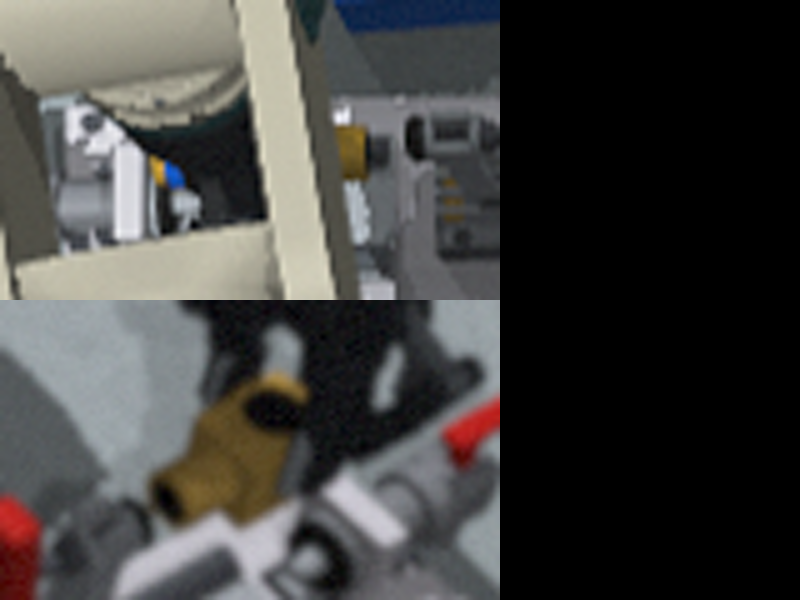

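The crops are hard to read, with the body perhaps pitched in the grip: ribbed end at (170,495), cap at (275,405). One wider look.

```bash
python3 - <<'E'
import cv2
s=cv2.imread('pics/s3.png');cv2.imwrite('pics/c6.png',cv2.resize(s[130:280,375:555],None,fx=4,fy=4,interpolation=cv2.INTER_CUBIC))
E
```

```text
(no output)
```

View pics/c6.png

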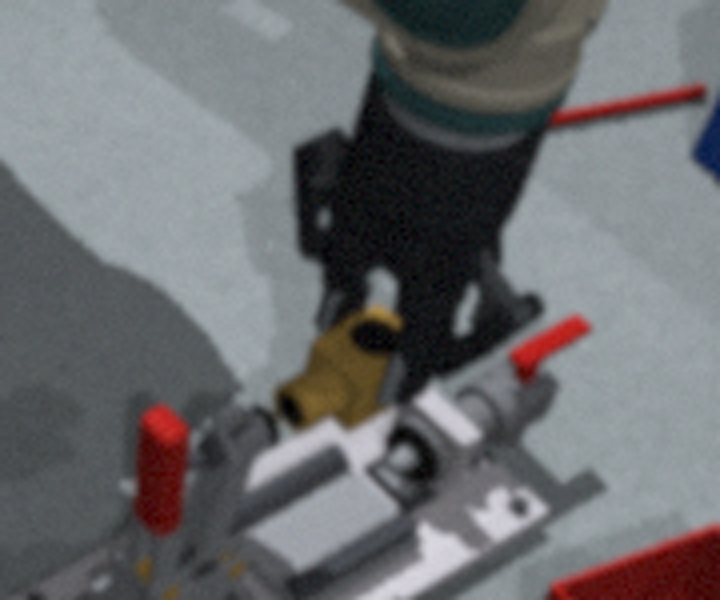

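```bash
python3 - <<'E'
from h import *
for z in (134,144,154):
  P=np.array([.6045+.0019,.158-.002-.046,z/1e3]);print(z,proj('top',P).round(1),proj('scene',P).round(1))
o1,d1=ray('top',244.2,184);o2,d2=ray('scene',447.3,230.3)
s=np.linalg.lstsq(np.c_[d1,-d2],o2-o1,rcond=None)[0];print((o1+s[0]*d1)*1e3,(o2+s[1]*d2)*1e3)
C=np.array([.6045,.156,.1658]);print('cap',proj('scene',C),'seen',375+377/4,130+335/4)
E
```

```text
134 [244.3 185.2] [444.3 235.4]
144 [243.7 184.1] [445.3 232. ]
154 [243.1 183. ] [446.4 228.5]
[605.63461647 108.27617763 148.47267224] [608.14471898 111.82142993 149.58829887]
cap [466.26651072 214.14152931] seen 469.25 213.75
```

The body is level and where expected (its end triangulates to y≈110, z≈148). Now over the cradle, short of home, and down.

servo_tool([
  {"slide": [-6,2,15],"turn": 0},
  {"slide": [-6,2,25],"turn": 0},
  {"slide": [0,0,25],"turn": 0},
  {"slide": [0,0,15],"turn": 0},
  {"slide": [0,0,0],"turn": 0},
  {"slide": [0,0,0],"turn": 0},
])

```text
time: 9.75
position: [0.6105, 0.1465, 0.0638]
tool_rot: [180.0, 0.0, 92.4]
wrist_force: [0.9, 0.3, -4.4]
finger_gap: 0.416
finger_force: 47.1
```

```bash
python3 - <<'E'
from h import *
go(609,146,48,92.3,3)
E
```

```text
t 9.75 from [610.5 146.5  63.8] 92.39 F [ 0.9  0.3 -4.4] gap 0.416
{"slide":[-0,-0,5],"turn":0.0},{"slide":[-0,-0,5],"turn":0.0},{"slide":[-0,-0,5],"turn":0.0},
total in present tool axes [-0.5 -1.5 15.8] turn 0.09
```

servo_tool([
  {"slide": [0,-1,5],"turn": 0},
  {"slide": [0,0,5],"turn": 0},
  {"slide": [0,0,4],"turn": 0},
  {"slide": [0,0,2],"turn": 0},
  {"slide": [0,0,2],"turn": 0},
  {"slide": [0,0,0],"turn": 0},
  {"slide": [0,0,0],"turn": 0},
])

```text
time: 10.45
position: [0.6094, 0.1465, 0.0454]
tool_rot: [180.0, 0.0, 92.4]
wrist_force: [0.5, -0.6, -4.6]
finger_gap: 0.411
finger_force: 47.3
```

servo_tool([
  {"slide": [0,0,1],"turn": 0},
  {"slide": [0,0,1],"turn": 0},
  {"slide": [0,0,1],"turn": 0},
  {"slide": [0,0,0],"turn": 0},
])

```text
time: 10.85
position: [0.6092, 0.1464, 0.042]
tool_rot: [-180.0, 0.0, 92.4]
wrist_force: [0.3, -0.3, -4.6]
finger_gap: 0.41
finger_force: 47.3
```

servo_tool([
  {"slide": [0,0,1],"turn": 0},
  {"slide": [0,0,1],"turn": 0},
  {"slide": [0,0,0],"turn": 0},
])

```text
time: 11.15
position: [0.6092, 0.1464, 0.0401]
tool_rot: [-180.0, 0.0, 92.4]
wrist_force: [0.4, -0.4, -5.0]
finger_gap: 0.41
finger_force: 47.3
```

servo_tool([
  {"slide": [0,0,1],"turn": 0},
  {"slide": [0,0,0],"turn": 0},
])

```text
time: 11.35
position: [0.6092, 0.1465, 0.0391]
tool_rot: [-180.0, 0.0, 92.4]
wrist_force: [0.3, 0.7, -5.1]
finger_gap: 0.416
finger_force: 47.3
```

servo_tool([
  {"slide": [0,0,1],"turn": 0},
  {"slide": [0,0,0],"turn": 0},
])

```text
time: 11.55
position: [0.6092, 0.1465, 0.0381]
tool_rot: [-180.0, 0.0, 92.4]
wrist_force: [1.0, -1.3, -5.3]
finger_gap: 0.412
finger_force: 47.3
```

servo_tool([
  {"slide": [0,0,1],"turn": 0},
  {"slide": [0,0,0],"turn": 0},
])

```text
time: 11.75
position: [0.6094, 0.1465, 0.0378]
tool_rot: [180.0, 0.0, 92.4]
wrist_force: [-1.7, 0.6, -0.9]
finger_gap: 0.412
finger_force: 47.7
```

servo_tool([
  {"slide": [0,0,1],"turn": 0},
  {"slide": [0,0,0],"turn": 0},
])

```text
time: 11.95
position: [0.6095, 0.1465, 0.0378]
tool_rot: [180.0, 0.0, 92.4]
wrist_force: [-5.8, -1.6, 6.0]
finger_gap: 0.411
finger_force: 48.5
```

Contact at 37.8 mm with a sideways push towards -x: likely on the lead-in. Ease over.

servo_tool([
  {"slide": [0,-1,0],"turn": 0},
  {"slide": [0,0,0],"turn": 0},
])

```text
time: 12.15
position: [0.6094, 0.1465, 0.0378]
tool_rot: [179.8, -0.0, 92.4]
wrist_force: [-0.9, -0.2, 6.4]
finger_gap: 0.411
finger_force: 48.6
```

servo_tool([
  {"slide": [0,-1,0],"turn": 0},
  {"slide": [0,0,0],"turn": 0},
])

```text
time: 12.35
position: [0.6091, 0.1465, 0.0378]
tool_rot: [179.7, -0.0, 92.4]
wrist_force: [5.9, 0.0, 4.6]
finger_gap: 0.408
finger_force: 48.5
```

servo_tool([
  {"slide": [0,1,-1],"turn": 0},
  {"slide": [0,0,0],"turn": 0},
  {"slide": [0,0,0],"turn": 0},
  {"slide": [0,0,0],"turn": 0},
], hand=0.5)

```text
time: 12.75
position: [0.6078, 0.1464, 0.0366]
tool_rot: [-179.9, 0.0, 92.4]
wrist_force: [-0.6, -0.0, -0.1]
finger_gap: 0.501
finger_force: 0.0
```

```bash
python3 - <<'E'
from h import *
go(609,146,38,92.3,1)
s=shot('scene','s4')[:,:,::-1];cv2.imwrite('pics/c7.png',cv2.resize(s[170:300,395:535],None,fx=5,fy=4.6,interpolation=cv2.INTER_CUBIC))
E
```

```text
t 12.75 from [607.8 146.4  36.6] 92.39 F [-0.6 -0.  -0.1] gap 0.501
{"slide":[-0,1,-1],"turn":0.1},
total in present tool axes [-0.5  1.2 -1.4] turn 0.09
```

View pics/c7.png

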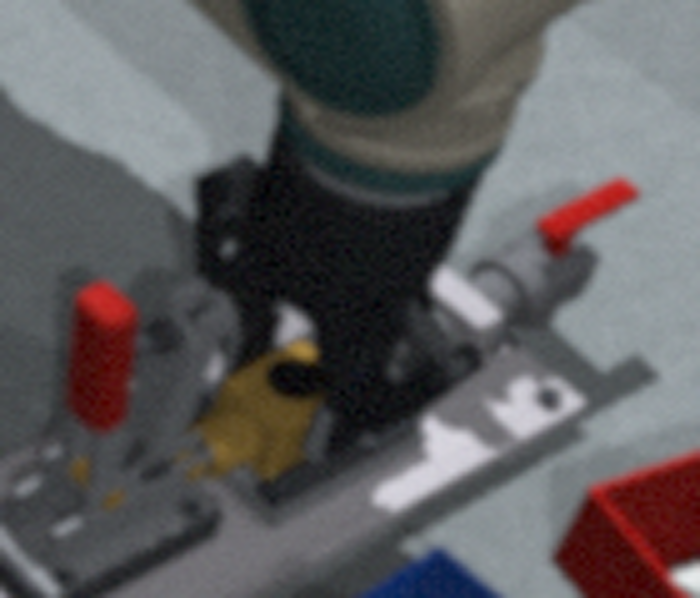

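The body sits down between the rails with the hand open around it. Regrip and slide.

servo_tool([
  {"slide": [0,1.5,-1],"turn": 0},
  {"slide": [0,0,0],"turn": 0},
  {"slide": [0,0,0],"turn": 0},
  {"slide": [0,0,0],"turn": 0},
  {"slide": [0,0,0],"turn": 0},
], hand=0.0, force=30)

```text
time: 13.3
position: [0.6094, 0.1464, 0.0377]
tool_rot: [-179.9, 0.0, 92.4]
wrist_force: [-0.4, -0.5, -5.7]
finger_gap: 0.414
finger_force: 33.5
```

servo_tool([
  {"slide": [2,0,0],"turn": 0},
  {"slide": [2,0,0],"turn": 0},
  {"slide": [0,0,0],"turn": 0},
])

```text
time: 13.6
position: [0.6095, 0.1509, 0.0382]
tool_rot: [-180.0, 0.0, 92.4]
wrist_force: [0.5, 1.0, -5.3]
finger_gap: 0.415
finger_force: 33.5
```

servo_tool([
  {"slide": [2,0,0.5],"turn": 0},
  {"slide": [2,0,0.5],"turn": 0},
  {"slide": [0,0,0],"turn": 0},
])

```text
time: 13.9
position: [0.6096, 0.1548, 0.0375]
tool_rot: [180.0, -0.0, 92.4]
wrist_force: [0.4, 1.4, -3.2]
finger_gap: 0.416
finger_force: 33.5
```

servo_tool([
  {"slide": [2,0,0],"turn": 0},
  {"slide": [2,0,0],"turn": 0},
  {"slide": [0,0,0],"turn": 0},
])

```text
time: 14.2
position: [0.6094, 0.1589, 0.0375]
tool_rot: [180.0, -0.0, 92.4]
wrist_force: [0.1, 0.1, -3.5]
finger_gap: 0.411
finger_force: 33.7
```

servo_tool([
  {"slide": [2,0,0],"turn": 0},
  {"slide": [2,0,0],"turn": 0},
  {"slide": [1,0,0],"turn": 0},
  {"slide": [0,0,0],"turn": 0},
])

```text
time: 14.6
position: [0.6092, 0.1637, 0.0375]
tool_rot: [180.0, -0.0, 92.4]
wrist_force: [-0.2, -0.6, -2.4]
finger_gap: 0.417
finger_force: 33.8
```

servo_tool([
  {"slide": [1,0,0],"turn": 0},
  {"slide": [1,0,0],"turn": 0},
  {"slide": [0,0,0],"turn": 0},
])

```text
time: 14.9
position: [0.6091, 0.1655, 0.0374]
tool_rot: [180.0, 0.0, 92.4]
wrist_force: [0.8, -1.3, -1.7]
finger_gap: 0.414
finger_force: 33.9
```

servo_tool([
  {"slide": [1,0,0],"turn": 0},
  {"slide": [0,0,0],"turn": 0},
])

```text
time: 15.1
position: [0.6091, 0.1665, 0.0374]
tool_rot: [180.0, 0.0, 92.4]
wrist_force: [0.9, -2.1, -0.6]
finger_gap: 0.416
finger_force: 34.0
```

servo_tool([
  {"slide": [1,0,0],"turn": 0},
  {"slide": [0,0,0],"turn": 0},
])

```text
time: 15.3
position: [0.6091, 0.1675, 0.0375]
tool_rot: [180.0, 0.0, 92.4]
wrist_force: [0.9, -2.8, -1.0]
finger_gap: 0.414
finger_force: 34.0
```

servo_tool([
  {"slide": [1,0,0],"turn": 0},
  {"slide": [0,0,0],"turn": 0},
])

```text
time: 15.5
position: [0.609, 0.1685, 0.0374]
tool_rot: [180.0, 0.0, 92.4]
wrist_force: [-0.4, -2.7, -0.4]
finger_gap: 0.413
finger_force: 34.1
```

servo_tool([
  {"slide": [1,0,0],"turn": 0},
  {"slide": [0,0,0],"turn": 0},
])

```text
time: 15.7
position: [0.609, 0.1696, 0.0374]
tool_rot: [180.0, 0.0, 92.4]
wrist_force: [-0.8, -2.0, 0.8]
finger_gap: 0.414
finger_force: 34.2
```

Friction only so far. Continue.

servo_tool([
  {"slide": [1,0,0],"turn": 0},
  {"slide": [0,0,0],"turn": 0},
])

```text
time: 15.9
position: [0.6089, 0.1706, 0.0375]
tool_rot: [180.0, 0.0, 92.4]
wrist_force: [0.2, -2.7, 1.2]
finger_gap: 0.42
finger_force: 34.2
```

servo_tool([
  {"slide": [1,0,0],"turn": 0},
  {"slide": [0,0,0],"turn": 0},
])

```text
time: 16.1
position: [0.6089, 0.1716, 0.0374]
tool_rot: [180.0, 0.0, 92.4]
wrist_force: [-0.9, -2.7, 1.5]
finger_gap: 0.413
finger_force: 34.3
```

servo_tool([
  {"slide": [1,0,-0.3],"turn": 0},
  {"slide": [0,0,0],"turn": 0},
])

```text
time: 16.3
position: [0.6087, 0.1725, 0.0374]
tool_rot: [180.0, 0.0, 92.4]
wrist_force: [0.5, -2.9, -0.1]
finger_gap: 0.412
finger_force: 34.1
```

servo_tool([
  {"slide": [1,0,0],"turn": 0},
  {"slide": [0,0,0],"turn": 0},
])

```text
time: 16.5
position: [0.6087, 0.1732, 0.0375]
tool_rot: [-180.0, 0.0, 92.4]
wrist_force: [0.9, -4.8, -0.5]
finger_gap: 0.411
finger_force: 34.1
```

servo_tool([
  {"slide": [1,0,0],"turn": 0},
  {"slide": [0,0,0],"turn": 0},
  {"slide": [0,0,0],"turn": 0},
])

```text
time: 16.8
position: [0.6087, 0.1737, 0.0374]
tool_rot: [-180.0, 0.1, 92.4]
wrist_force: [0.9, -6.4, 0.3]
finger_gap: 0.416
finger_force: 34.1
```

Seal contact at about y = 172.3, now compressed by about 1.4 mm. Release gently and check.

servo_tool([
  {"slide": [0,0,0],"turn": 0},
  {"slide": [0,0,0],"turn": 0},
  {"slide": [0,0,0],"turn": 0},
  {"slide": [0,0,0],"turn": 0},
], hand=0.55)

```text
time: 17.2
position: [0.6086, 0.1749, 0.0376]
tool_rot: [180.0, -0.0, 92.4]
wrist_force: [-0.5, -0.0, -0.1]
finger_gap: 0.547
finger_force: 0.0
```

servo_tool([
  {"slide": [0,0,-8],"turn": 0},
  {"slide": [0,0,-20],"turn": 0},
  {"slide": [0,0,-40],"turn": 0},
  {"slide": [0,0,-50],"turn": 0},
  {"slide": [0,0,-50],"turn": 0},
  {"slide": [0,0,-30],"turn": 0},
  {"slide": [0,0,0],"turn": 0},
])

```text
time: 17.9
position: [0.6103, 0.175, 0.2434]
tool_rot: [179.3, -0.1, 92.4]
wrist_force: [0.3, 0.6, 1.0]
finger_gap: 0.553
finger_force: 0.0
```

servo_tool([
  {"slide": [0,-40,-20],"turn": 0},
  {"slide": [0,-50,0],"turn": 0},
  {"slide": [0,-50,0],"turn": 0},
  {"slide": [0,-30,0],"turn": 0},
  {"slide": [0,0,0],"turn": 0},
  {"slide": [0,0,0],"turn": 0},
], hand=0.0)

```text
time: 18.5
position: [0.4387, 0.1675, 0.2558]
tool_rot: [179.9, -0.0, 92.4]
wrist_force: [0.5, 0.4, -0.4]
finger_gap: 0.001
finger_force: 0.0
```

```bash
python3 - <<'E'
from h import *
t=shot('top','top5')[:,:,::-1];s=shot('scene','s5')[:,:,::-1]
c=np.zeros((600,800,3),np.uint8)
c[:300,:700]=cv2.resize(t[165:225,165:305],(700,300),interpolation=cv2.INTER_CUBIC)
c[300:,:600]=cv2.resize(s[200:290,395:545],(500*6//5,300),interpolation=cv2.INTER_CUBIC)
cv2.imwrite('pics/c8.png',c);print(env.observe()['time'],env.observe()['position'])
E
```

```text
18.6 [0.43949086 0.16739514 0.2553941 ]
```

View pics/c8.png

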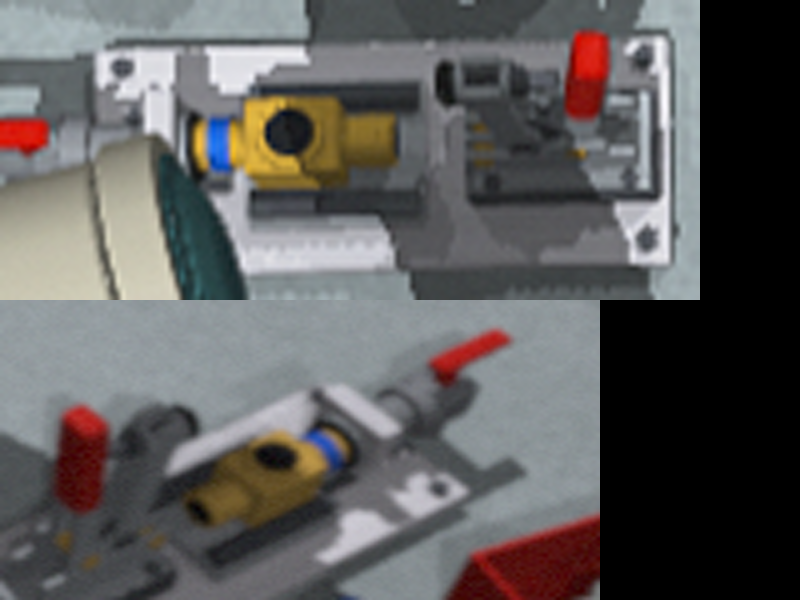

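The body lies level between the rails, blue collar up against the black seal, and the clamp is still open with its handle upright. Now the handle: go above the gap between bar and handle.

```bash
python3 -c "
from h import *
go(612.5,53,240,92.3,6)"
```

```text
t 18.6 from [439.5 167.4 255.4] 92.37 F [-0.4 -0.1  1. ] gap 0.004
{"slide":[-20,28,3],"turn":0.0},{"slide":[-20,28,3],"turn":0.0},{"slide":[-20,28,3],"turn":0.0},{"slide":[-20,28,3],"turn":0.0},{"slide":[-20,28,3],"turn":0.0},{"slide":[-20,28,3],"turn":0.0},
total in present tool axes [-121.4  168.1   15.4] turn 0.07
```

servo_tool([
  {"slide": [-20,28,3],"turn": 0},
  {"slide": [-20,28,3],"turn": 0},
  {"slide": [-20,28,3],"turn": 0},
  {"slide": [-20,28,2],"turn": 0},
  {"slide": [-20,28,2],"turn": 0},
  {"slide": [-21,28,2],"turn": 0},
  {"slide": [0,0,0],"turn": 0},
  {"slide": [0,0,0],"turn": 0},
])

```text
time: 19.4
position: [0.6124, 0.0528, 0.2388]
tool_rot: [-179.9, -0.0, 92.3]
wrist_force: [0.7, -0.4, 0.6]
finger_gap: 0.004
finger_force: 0.0
```

```bash
python3 -c "
from h import *
go(612.5,53,179,92.3,4)"
```

```text
t 19.4 from [612.4  52.8 238.8] 92.31 F [ 0.7 -0.4  0.6] gap 0.004
{"slide":[0,0,15],"turn":0.0},{"slide":[0,0,15],"turn":0.0},{"slide":[0,0,15],"turn":0.0},{"slide":[0,0,15],"turn":0.0},
total in present tool axes [ 0.2  0.1 59.8] turn 0.01
```

servo_tool([
  {"slide": [0,0,20],"turn": 0},
  {"slide": [0,0,20],"turn": 0},
  {"slide": [0,0,13],"turn": 0},
  {"slide": [0,0,7],"turn": 0},
  {"slide": [0,0,0],"turn": 0},
])

```text
time: 19.9
position: [0.6113, 0.0538, 0.1799]
tool_rot: [-179.9, 0.0, 92.4]
wrist_force: [0.5, -0.0, 0.3]
finger_gap: -0.002
finger_force: 0.0
```

servo_tool([
  {"slide": [-4,0,0],"turn": 0},
  {"slide": [-4,0,0],"turn": 0},
  {"slide": [-4,0,0],"turn": 0},
  {"slide": [-4,0,0],"turn": 0},
  {"slide": [-4,0,0],"turn": 0},
  {"slide": [0,0,0],"turn": 0},
])

```text
time: 20.5
position: [0.6125, 0.0328, 0.1806]
tool_rot: [-180.0, 0.0, 92.3]
wrist_force: [0.1, 0.0, 0.0]
finger_gap: -0.003
finger_force: 0.0
```

servo_tool([
  {"slide": [-8,0,3],"turn": 0},
  {"slide": [-8,0,3],"turn": 0},
  {"slide": [-9,0,3],"turn": 0},
  {"slide": [-8,0,4],"turn": 0},
  {"slide": [-9,0,4],"turn": 0},
  {"slide": [0,0,0],"turn": 0},
])

```text
time: 21.1
position: [0.6138, -0.01, 0.1623]
tool_rot: [-179.9, 0.0, 92.3]
wrist_force: [-0.3, 0.1, -0.2]
finger_gap: 0.002
finger_force: 0.0
```

```bash
python3 - <<'E'
from h import *
t=shot('top','top6')[:,:,::-1];s=shot('scene','s6')[:,:,::-1]
for n,im,r in(('top',t,(160,230,240,330)),('scene',s,(180,320,380,480))):
    h=cv2.cvtColor(np.ascontiguousarray(im),cv2.COLOR_BGR2HSV);m=((h[...,0]<8)|(h[...,0]>172))&(h[...,1]>130)
    k=np.zeros_like(m);k[r[0]:r[1],r[2]:r[3]]=1;p=np.argwhere(m&k)[:,::-1];print(n,len(p),p.min(0) if len(p) else '',p.max(0) if len(p) else '',p.mean(0))
u=np.array([-.040,.999]);O=np.array([.609,.141])
for th in(83,70,55,45):
    a=np.radians(th);q=[]
    for rr in(46,126):
        xy=O+u*(-.107-rr*1e-3*np.cos(a));q+=[proj('top',[*xy,.0732+rr*1e-3*np.sin(a)]).round(),proj('scene',[*xy,.0732+rr*1e-3*np.sin(a)]).round()]
    print(th,*q)
print(env.observe()['position'],env.observe()['wrist_force'])
E
```

```text
top 63 [290 175] [311 187] [304.76190476 181.44444444]
scene 281 [381 180] [468 273] [405.41992883 250.40569395]
83 [282. 184.] [411. 261.] [284. 175.] [413. 236.]
70 [287. 185.] [406. 264.] [297. 176.] [400. 245.]
55 [292. 185.] [401. 268.] [312. 177.] [385. 258.]
45 [295. 186.] [398. 271.] [320. 179.] [376. 267.]
[ 0.61412252 -0.0088256   0.16324444] [ 0.19860968 -0.36206473  0.92868886]
```

The handle follows, now at about 55° above level. Continue along the arc.

servo_tool([
  {"slide": [-8,0,5],"turn": 0},
  {"slide": [-7,0,6],"turn": 0},
  {"slide": [-7,0,6],"turn": 0},
  {"slide": [-6,0,7],"turn": 0},
  {"slide": [-5,0,7],"turn": 0},
  {"slide": [-4,0,7],"turn": 0},
  {"slide": [0,0,0],"turn": 0},
])

```text
time: 21.9
position: [0.6151, -0.0459, 0.1238]
tool_rot: [-179.9, -0.0, 92.3]
wrist_force: [0.6, 0.1, -0.2]
finger_gap: -0.002
finger_force: 0.0
```

servo_tool([
  {"slide": [-2,0,3],"turn": 0},
  {"slide": [-1,0,3],"turn": 0},
  {"slide": [0,0,0],"turn": 0},
])

```text
time: 22.2
position: [0.6162, -0.0486, 0.1201]
tool_rot: [179.9, 0.0, 92.4]
wrist_force: [0.3, -0.8, 3.7]
finger_gap: -0.002
finger_force: 1.1
```

servo_tool([
  {"slide": [-1,0,2],"turn": 0},
  {"slide": [-1,0,2],"turn": 0},
  {"slide": [-1,0,2],"turn": 0},
  {"slide": [0,0,0],"turn": 0},
])

```text
time: 22.6
position: [0.6164, -0.0514, 0.1145]
tool_rot: [179.9, 0.0, 92.4]
wrist_force: [-1.4, -0.7, 6.3]
finger_gap: -0.0
finger_force: 2.8
```

servo_tool([
  {"slide": [-1,0,2],"turn": 0},
  {"slide": [0,0,2],"turn": 0},
  {"slide": [-1,0,2],"turn": 0},
  {"slide": [0,0,0],"turn": 0},
])

```text
time: 23.0
position: [0.6165, -0.0538, 0.1086]
tool_rot: [179.9, 0.1, 92.4]
wrist_force: [-0.5, -1.2, 5.9]
finger_gap: -0.003
finger_force: 2.6
```

servo_tool([
  {"slide": [0,0,1],"turn": 0},
  {"slide": [-1,0,1],"turn": 0},
  {"slide": [0,0,0],"turn": 0},
])

```text
time: 23.3
position: [0.6166, -0.0546, 0.1064]
tool_rot: [179.9, 0.0, 92.4]
wrist_force: [-0.8, -0.3, 5.0]
finger_gap: -0.002
finger_force: 2.2
```

servo_tool([
  {"slide": [0,0,1],"turn": 0},
  {"slide": [0,0,1],"turn": 0},
  {"slide": [0,0,0],"turn": 0},
])

```text
time: 23.6
position: [0.6166, -0.0547, 0.104]
tool_rot: [179.9, 0.0, 92.4]
wrist_force: [0.3, -1.8, 4.3]
finger_gap: 0.002
finger_force: 1.7
```

servo_tool([
  {"slide": [0,0,1],"turn": 0},
  {"slide": [0,0,1],"turn": 0},
  {"slide": [0,0,0],"turn": 0},
])

```text
time: 23.9
position: [0.6158, -0.0541, 0.1008]
tool_rot: [-179.9, -0.0, 92.4]
wrist_force: [0.5, -0.6, 0.2]
finger_gap: 0.001
finger_force: 0.4
```

servo_tool([
  {"slide": [0,0,1],"turn": 0},
  {"slide": [0,0,0],"turn": 0},
])

```text
time: 24.1
position: [0.6157, -0.0541, 0.0997]
tool_rot: [-179.9, -0.0, 92.4]
wrist_force: [-0.1, 0.3, -0.2]
finger_gap: -0.002
finger_force: 0.0
```

The force vanished at the dead point, so it snapped. Retreat and verify by masks.

servo_tool([
  {"slide": [0,0,-5],"turn": 0},
  {"slide": [0,0,-20],"turn": 0},
  {"slide": [0,0,-40],"turn": 0},
  {"slide": [0,0,-40],"turn": 0},
  {"slide": [-30,-20,-30],"turn": 0},
  {"slide": [-40,-40,0],"turn": 0},
  {"slide": [-40,-40,0],"turn": 0},
  {"slide": [-40,-40,0],"turn": 0},
  {"slide": [0,0,0],"turn": 0},
  {"slide": [0,0,0],"turn": 0},
])

```text
time: 25.1
position: [0.4955, -0.1962, 0.2362]
tool_rot: [179.9, 0.0, 92.3]
wrist_force: [-0.1, 0.3, 0.2]
finger_gap: -0.001
finger_force: 0.0
```

```bash
python3 - <<'E'
from h import *
t=shot('top','top7')[:,:,::-1];s=shot('scene','s7')[:,:,::-1]
def hs(im):return cv2.cvtColor(np.ascontiguousarray(im),cv2.COLOR_BGR2HSV)
def st(n,m,r):
    k=np.zeros_like(m);k[r[0]:r[1],r[2]:r[3]]=1;p=np.argwhere(m&k)[:,::-1];print(n,len(p),*( (p.min(0),p.max(0),p.mean(0).round(1)) if len(p) else ()))
for n,im,r in(('top',t,(160,230,240,340)),('scene',s,(220,320,340,440))):
    h=hs(im);st(n,((h[...,0]<8)|(h[...,0]>172))&(h[...,1]>130),r)
b=cv2.imread('pics/top5.png')
for n,im in(('before',b),('after',t)):
    h=hs(im);st(n+' blue',(h[...,0]>100)&(h[...,0]<130)&(h[...,1]>140),(180,205,195,225));st(n+' brass',(h[...,0]>12)&(h[...,0]<32)&(h[...,1]>100),(175,215,195,255))
u=np.array([-.040,.999]);O=np.array([.609,.141])
for th in(8,14,22):
    a=np.radians(th);q=[]
    for rr in(46,126):
        P=[*(O+u*(-.107-rr*1e-3*np.cos(a))),.0732+rr*1e-3*np.sin(a)];q+=[proj('top',P).round(),proj('scene',P).round()]
    print(th,*q)
print(env.observe()['time'],env.observe()['position'])
E
```

```text
top 320 [300 182] [334 192] [317.5 187. ]
scene 416 [359 279] [395 301] [377.2 289.8]
before blue 35 [207 189] [218 198] [208.5 193.6]
before brass 462 [203 184] [243 202] [225.1 193.1]
after blue 35 [207 189] [210 199] [208.2 193.8]
after brass 283 [203 184] [243 202] [223.5 195.8]
8 [301. 188.] [391. 282.] [336. 186.] [357. 299.]
14 [300. 188.] [392. 281.] [335. 185.] [359. 294.]
22 [299. 187.] [393. 278.] [332. 183.] [362. 288.]
25.2 [ 0.49641642 -0.19491819  0.23576192]
```

The handle lies at its stop (red from (300,182) to (334,192), as predicted for 8°), it didn't spring back, and the body hasn't moved. Handing in.

```bash
python3 -c "
from h import *
print(env.job_done())"
```

```text
the job is handed in; nothing more can be done
None
```

The brass meter body is lying in the cradle with its inlet pressed lightly on the seal, the clamp is locked down past its dead point, and I handed the job in at 25.2 s with the arm clear; the result was not reported back.

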